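Clear the blank rack and put the filing blanks in their own grooves

ROBOT

A 6-joint arm with a two-finger parallel gripper is mounted at the origin on the work surface. World frame = base frame: x ahead of the robot, y to its left, z up, the work surface at z = 0. Lengths are in m, angles in rad, forces in N, time in s.
With the tool pointing down it reaches from about 0.225 to 0.875 m from the base axis. Payload 3.4 kg.
Tool frame: the origin (TCP) lies on the centre line of the jaws, within the pads' length; the fingertips stand 11 mm ahead of it and the grasp point (between the pads) lies 8 mm behind it; z points along the fingers, y is the line along which they close (so a half turn about z gives the same grasp; the last joint's range is limited). The gripper opens to 85 mm and grips with 20 to 120 N. Pads are 22 mm wide; open, the fingers measure 114 mm over their backs; the gripper's body (76 mm by 85 mm) begins 54 mm behind the grasp point. The pads swing forward as they close: fully open they stand 13 mm farther back than shut.
Start: joints at [0.993, 0.276, 1.505, -0, 1.361, -0.121], TCP at [0.254, 0.516, 0.242] pointing down, gripper open.
Joint ranges: [-2.89, 2.89], [-0.75, 2.08], [0.22, 2.7], [-1.18, 4.32], [0.11, 2.71], [-2.7, 2.7]. Speed limits (rad/s): [2.57, 2.57, 3.14, 3.14, 3.14, 3.14].

INTERFACE

Orientations are given as a unit quaternion [w, x, y, z].
In Python, from rig import manip, eyes, job gives the robot as it stands.
- The arm moves only by the tool drive_tool, never from a script. Its argument "rows" is a list of rows, each a list of 3 entries, a list of its own where there are three numbers: the turn, a rotation vector about the world's x, y, z in rad, then the shift along the world's x, y, z in cm, then the finger opening in cm, from 0 to 8.54. A call has 1 to 8 rows; each row shifts and turns the commanded pose from where the row before left it; what a row does not reach is not made up. A row lasts 1/8 s, in which the tool goes at most 62.5 mm and 10.7 degrees, less where a joint would pass 70% of its speed; a pose out of reach is approached as far as the arm can. A call is refused whole if a number of a shift passes 6.25 or a number of a turn 0.188, either way. A call with a gripper value outside its range is refused whole. The fingers move at their own pace and stop on an object; "force" is the grip in N (left out, the last holds). Time passes only in rows, so rows that do not move let the fingers close. It gives the time, the measured TCP pose, the force, the opening and the grip force at its end, in the units of the state.
- manip.get_state(): the state, without advancing time (a new reading comes with each control period).
- eyes.get_image(name): name is "scene" or "top" or "wrist"; returns the picture (480x640x3 uint8, red, green, blue); there is no depth.
- eyes.get_calibration(name): a dict with "camera_matrix" (3x3 intrinsics, pixels), "k1" (the pictures are not rectified: a ray, as slopes to the right and down, at radius r is drawn at 1 + k1 r^2 times it, then the intrinsics apply), "view" (4x4, takes a point from world to camera coordinates). Camera axes: x right, y up, looking along -z (the intrinsics and any distortion apply to the point x, -y, -z); pixel columns grow to the right and rows downward; lengths in m; the calibration is good to about 2 mm. A picture is of the moment at which its call begins: read the wrist's pose just before it. get_calibration takes no time and is no camera call; for the wrist camera it gives the pose at the moment of the call.
- job.sign_off(): hands the job in; it is judged then, once.
The state is a dict: "clock": time; "qpos": joint angles; "qd": joint speeds; "effort": joint torques, N m; "position": TCP position; "ee_rot": TCP orientation; "contact_force": force on the tool from outside, world axes, zero at the start; "moment": the same for the moment, N m; "width": finger opening in m; "gripper_force": force on a finger pad.
Only numpy, scipy, OpenCV 4.12 (cv2) and the standard library are available. Lean on these libraries where they do the work, as an engineer would, in place of code of your own. Each camera call takes 0.05 s, during which the arm holds its last target. There are 200 camera calls.

TASK

First lift the cold chisel off the rack and lay it flat in the empty, wide compartment of the tool tray. Then take the thin 8 mm blank out of the 16 mm blank's groove and slide it fully down into its own narrow groove, and last slide the 16 mm blank from the bench fully down into that freed groove. Lower each thing into its place rather than dropping it, leave the two other blanks standing in their grooves, and do not push aside or knock over the tape measure, jar, bottle or try square.

Things in the scene. Friction and masses are not known exactly. Their poses are not given: they have to be found in the camera images.
- rack: Plywood rack, 283 wide x 150 deep x 121 mm high, fixed. Origin: on the bench under its bed's centre; x to the rear, y left, z up. The bed slopes 28 degrees, rising to the rear, centre 50 mm up; 4 blocks on it, 64 mm pitch. A front board (10 mm) at the bed's low edge, 56 mm from the blocks' centres, rises 12 mm above the blocks' tops; blanks let go in a groove may slide down the slope to it.
- block8: Beech block 1 of four in the rack's bed (any order), 110 x 63 x 50 mm, with a groove 10.4 mm wide for the 8 mm blank: floor 10 mm above the underside, 40 mm deep, open at both ends, 3 mm 45 degree chamfers widen its mouth. Origin: centre of its underside. x along the groove up the slope to the rear, y across it, z out of the groove (leans 28 degrees from vertical to the rack's front).
- block12: Beech block 2 of four in the rack's bed (any order), 110 x 63 x 50 mm, with a groove 14.4 mm wide for the 12 mm blank: floor 10 mm above the underside, 40 mm deep, open at both ends, 3 mm 45 degree chamfers widen its mouth. Origin: centre of its underside. x along the groove up the slope to the rear, y across it, z out of the groove (leans 28 degrees from vertical to the rack's front).
- block16: Beech block 3 of four in the rack's bed (any order), 110 x 63 x 50 mm, with a groove 18.4 mm wide for the 16 mm blank: floor 10 mm above the underside, 40 mm deep, open at both ends, 3 mm 45 degree chamfers widen its mouth. Origin: centre of its underside. x along the groove up the slope to the rear, y across it, z out of the groove (leans 28 degrees from vertical to the rack's front).
- block20: Beech block 4 of four in the rack's bed (any order), 110 x 63 x 50 mm, with a groove 22.4 mm wide for the 20 mm blank: floor 10 mm above the underside, 40 mm deep, open at both ends, 3 mm 45 degree chamfers widen its mouth. Origin: centre of its underside. x along the groove up the slope to the rear, y across it, z out of the groove (leans 28 degrees from vertical to the rack's front).
- blank8: Aluminium blank, a flat plate 100 long (x) x 8 thick (y) x 80 high (z) mm, 0.17 kg, small hole drawn in a corner. Origin: centre of its lower 100 x 8 edge. The thinnest. Starts in the wrong place: standing loosely in the 18.4 mm groove (block16), lower end against the front board, its upper 40 mm above the block's top.
- blank16: Aluminium blank, a flat plate 100 long (x) x 16 thick (y) x 80 high (z) mm, 0.35 kg, small hole drawn in a corner. Origin: centre of its lower 100 x 16 edge. Starts standing upright on its 100 mm edge on the bench, to the right of the rack.
- blank12: Aluminium blank, a flat plate 100 long (x) x 12 thick (y) x 80 high (z) mm, 0.26 kg, small hole drawn in a corner. Origin: centre of its lower 100 x 12 edge. Already stands where it belongs, in the groove of block12, 40 mm above the block's top; stays there.
- blank20: Aluminium blank, a flat plate 100 long (x) x 20 thick (y) x 80 high (z) mm, 0.43 kg, small hole drawn in a corner. Origin: centre of its lower 100 x 20 edge. Already stands where it belongs, in the groove of block20, 40 mm above the block's top; stays there.
- blank8_mid (a point): Centre of the 8 mm blank, 40 mm above its origin; axes as the blank's.
- blank12_mid (a point): Centre of the 12 mm blank, 40 mm above its origin; axes as the blank's.
- blank16_mid (a point): Centre of the 16 mm blank, 40 mm above its origin; axes as the blank's.
- blank20_mid (a point): Centre of the 20 mm blank, 40 mm above its origin; axes as the blank's.
- chisel: Cold chisel, dark steel, 160 mm long, 0.26 kg. Origin: on its axis at mid-length; x from the struck end (-80) to the blade (+80). An 18 mm thick bar from -80 to +35 mm, then a flattened blade up to 21 mm wide; balances about 8 mm behind the origin. Starts lying in the mouth of the 10.4 mm groove (block8), struck end down at the front board, its axis 4.5 mm above the block's top.
- tray: Grey sheet-steel tool tray on the bench left of the rack, fixed, 240 (x) x 150 (y) x 28 mm high, walls and floor 3 mm. A divider 27 mm high along x splits it: the wide compartment, y from -72 to +17 mm, is empty; the narrow one, y from +20 to +72 mm, holds files. Origin: centre of its underside.
- tape: Yellow tape measure, 70 x 34 x 62 high, standing on the bench in front of the rack; bystander. Origin: centre of its underside.
- screw_jar: Glass jar of 56 mm diameter, 70 high, on the bench beyond the 16 mm blank; bystander. Origin: centre of its underside.
- oil_bottle: White bottle of 60 mm diameter, 170 high, at the rear right; bystander. Origin: centre of its underside.
- square: Try square lying on the bench at the right, wooden stock 110 x 26 x 16 high (along x), steel blade reaching 163 mm to +y; bystander. Origin: centre of the stock's underside.
Mind the look-alikes: they are no part of the job. What is shaped like the blank8 but brown or yellow is not meant. There is more than one size of the chisel; the job needs the larger.

How it is judged:
On the way, in this order (a step that is already met when the one before it is completed fails the run):
1. the chisel lies flat in the tray's empty compartment (x of chisel in the frame of tray between -0.118 and 0.118 m and y of chisel in the frame of tray between -0.07 and 0.015 m and z of chisel in the frame of tray between 0.006 and 0.02 m and angle between the x axis of chisel and the z axis of tray, either way round above 1.4 rad), for 0.2 s.
2. the 8 mm blank is fully down in its own 10.4 mm groove (z of blank8_mid in the frame of block8 between 0.046 and 0.0535 m and x of blank8_mid in the frame of block8 between -0.012 and 0.012 m and y of blank8_mid in the frame of block8 between -0.005 and 0.005 m and angle between the z axis of blank8 and the z axis of block8, either way round below 0.07 rad and angle between the y axis of blank8 and the y axis of block8, either way round below 0.12 rad), for 0.2 s.
At the end, for the whole second after the job is handed in: Chisel flat on the floor of the tray's wide compartment; each blank in its own block's groove: lower edge on the groove floor (within 4 mm, 4 degrees), centre within 12 mm of the block's centre along the groove and 5 mm across, faces within 7 degrees of its walls; all at rest (all of step 1 and all of step 2 and z of blank16_mid in the frame of block16 between 0.046 and 0.0535 m and x of blank16_mid in the frame of block16 between -0.012 and 0.012 m and y of blank16_mid in the frame of block16 between -0.005 and 0.005 m and angle between the z axis of blank16 and the z axis of block16, either way round below 0.07 rad and angle between the y axis of blank16 and the y axis of block16, either way round below 0.12 rad and z of blank12_mid in the frame of block12 between 0.046 and 0.0535 m and x of blank12_mid in the frame of block12 between -0.012 and 0.012 m and y of blank12_mid in the frame of block12 between -0.005 and 0.005 m and angle between the z axis of blank12 and the z axis of block12, either way round below 0.07 rad and angle between the y axis of blank12 and the y axis of block12, either way round below 0.12 rad and z of blank20_mid in the frame of block20 between 0.046 and 0.0535 m and x of blank20_mid in the frame of block20 between -0.012 and 0.012 m and y of blank20_mid in the frame of block20 between -0.005 and 0.005 m and angle between the z axis of blank20 and the z axis of block20, either way round below 0.07 rad and angle between the y axis of blank20 and the y axis of block20, either way round below 0.12 rad and linear speed of each of chisel, blank8, blank16 below 0.02 m/s); the robot touches nothing.
It fails at once if a blank already in its groove (12 or 20 mm) is shifted by more than 15 mm (distance of any of blank12, blank20 from where it was at the start of the episode above 0.015 m).
It fails at once if a bystander is shifted by more than 30 mm or knocked over (distance of any of tape, screw_jar, oil_bottle, square from where it was at the start of the episode above 0.03 m or angle between any of tape, screw_jar, oil_bottle's own z axis and vertical above 0.5 rad).
It fails at once if the chisel is dropped into the tray (falling at over 0.5 m/s near its floor) (x of chisel in the frame of tray between -0.118 and 0.118 m and y of chisel in the frame of tray between -0.07 and 0.015 m and z of chisel in the frame of tray below 0.045 m and linear speed of chisel above 0.5 m/s).
It fails at once if a blank is dropped into its groove (over 0.5 m/s in the groove) ((x of blank8_mid in the frame of block8 between -0.03 and 0.03 m and y of blank8_mid in the frame of block8 between -0.012 and 0.012 m and z of blank8_mid in the frame of block8 below 0.085 m and linear speed of blank8 above 0.5 m/s) or (x of blank16_mid in the frame of block16 between -0.03 and 0.03 m and y of blank16_mid in the frame of block16 between -0.012 and 0.012 m and z of blank16_mid in the frame of block16 below 0.085 m and linear speed of blank16 above 0.5 m/s)).
It also fails if it takes over 69 s, if anything falls off the work surface, if the arm or the gripper's body presses on something with over 40 N, if the wrist force passes 120 N, or if a joint passes its speed limit or range.

## Working session

There is one attempt and no reset: what is moved stays moved. The work goes in short steps, Python scripts to look and compute and a tool call to move; the robot and the scene stay as the last step left them, time stands still between calls to the robot, and variables do not carry over. Pictures are saved under pics/ and viewed, at most 14 in all, crops included, and the job is handed in when it is done.

Besides the shell and the picture viewer there is one more tool, called after ">>>" by a JSON object that holds its "op" and its "data". drive_tool: Moves the arm, as the interface text tells. Its arguments: {"type":"object","properties":{"rows":{"type":"array"},"force":{"type":"number"}},"required":["rows"]}

```bash
ls; mkdir -p pics; cat > h.py <<'E'
import numpy as np, cv2
from rig import manip, eyes, job
def cal(n):
    c=eyes.get_calibration(n); return np.array(c["camera_matrix"],float),float(c["k1"]),np.array(c["view"],float)
def ray(c,uv):
    K,k,V=c
    d=cv2.undistortPoints(np.array([[uv]],float),K,np.array([k,0,0,0.]))[0,0]
    R=V[:3,:3];o=-R.T@V[:3,3]; r=R.T@np.array([d[0],-d[1],-1.]); return o,r
def onz(c,uv,z):
    o,r=ray(c,uv); return o+r*(z-o[2])/r[2]
def proj(c,P):
    K,k,V=c; p=V[:3,:3]@np.array(P,float)+V[:3,3]; a=np.array([p[0]/-p[2],-p[1]/-p[2]]);a=a*(1+k*(a@a)); return K[:2,:2]@a+K[:2,2]
def tri(cs,uvs):
    A=np.zeros((3,3));b=np.zeros(3)
    for c,uv in zip(cs,uvs):
        o,r=ray(c,uv);r=r/np.linalg.norm(r);M=np.eye(3)-np.outer(r,r);A+=M;b+=M@o
    return np.linalg.solve(A,b)
def snap(n,f):
    c=cal(n); im=np.asarray(eyes.get_image(n))[:,:,::-1].copy(); cv2.imwrite('pics/'+f,im); return c,im
E
python3 - <<'E'
from h import *
np.set_printoptions(precision=4,suppress=True)
for n in("scene","top"):
    c,im=snap(n,n+'0.png'); print(n,c)
print(manip.get_state())
E
```

```text
pics
scene (array([[452.5764,   0.    , 323.732 ],
       [  0.    , 452.5764, 232.9866],
       [  0.    ,   0.    ,   1.    ]]), 0.03463631387105625, array([[-0.9043,  0.4267,  0.0145,  0.4709],
       [-0.2942, -0.6475,  0.7029,  0.124 ],
       [ 0.3093,  0.6314,  0.7111, -1.4028],
       [ 0.    ,  0.    ,  0.    ,  1.    ]]))
top (array([[602.5985,   0.    , 319.5327],
       [  0.    , 602.5985, 246.7349],
       [  0.    ,   0.    ,   1.    ]]), -0.12001898518925834, array([[-0.0114, -0.9999, -0.0069,  0.0409],
       [ 0.9958, -0.012 ,  0.0904, -0.5485],
       [-0.0905, -0.0059,  0.9959, -1.8585],
       [ 0.    ,  0.    ,  0.    ,  1.    ]]))
{'clock': 0.1, 'qpos': array([ 0.993 ,  0.2765,  1.506 , -0.    ,  1.3607, -0.121 ]), 'qd': array([-0.0009, -0.0001, -0.0029, -0.0007,  0.0001, -0.001 ]), 'effort': array([  0.0007, -41.7694, -24.6405,  -0.    ,   0.0059,   0.    ]), 'position': array([0.2534, 0.5157, 0.2415]), 'ee_rot': array([-0.0003,  0.2264,  0.974 , -0.0008]), 'contact_force': array([ 0.2844, -0.4446, -0.623 ]), 'moment': array([-0.0029,  0.0628, -0.0134]), 'gripper_force': 0.0, 'width': 0.08540654646814373}
```

View pics/scene0.png

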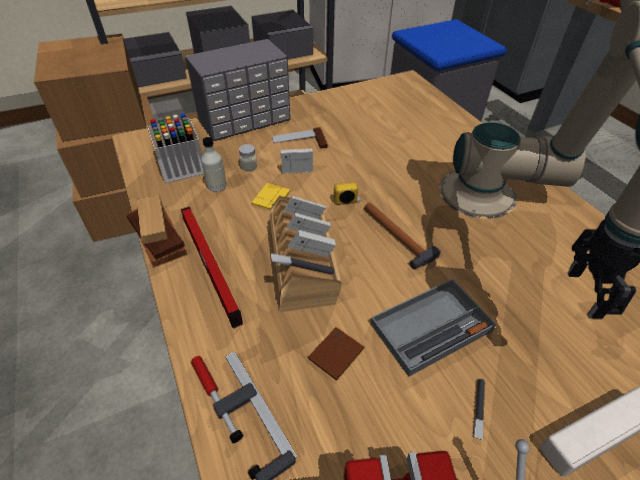

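View pics/top0.png

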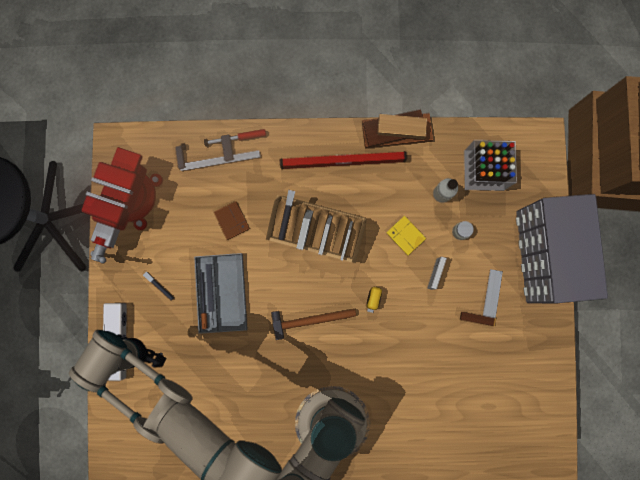

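The top view shows the rack at about (318,228) px, the chisel at (287,213), three blanks at (304,228), (327,232) and (347,238), the loose 16 mm blank at (438,273) and the tray at (221,293). I'll zoom in next.

```bash
python3 - <<'E'
import cv2,numpy as np
t=cv2.imread('pics/top0.png');s=cv2.imread('pics/scene0.png')
a=cv2.resize(t[180:280,260:380],None,fx=6.6,fy=6,interpolation=cv2.INTER_CUBIC)
a=cv2.resize(t[180:280,260:380],(720,600),interpolation=cv2.INTER_CUBIC)
b=cv2.resize(s[190:315,260:350],(432,600),interpolation=cv2.INTER_CUBIC)
cv2.imwrite('pics/ztop.png',a);cv2.imwrite('pics/zsc.png',b)
E
```

```text
(no output)
```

View pics/ztop.png

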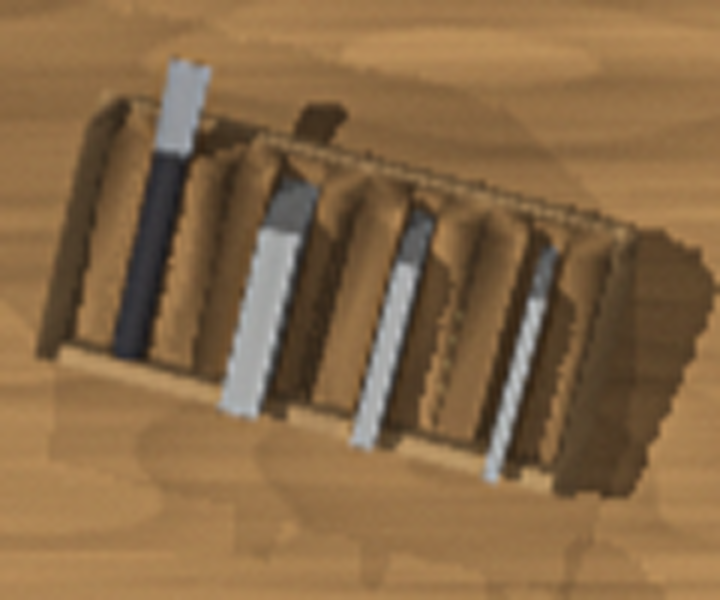

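View pics/zsc.png

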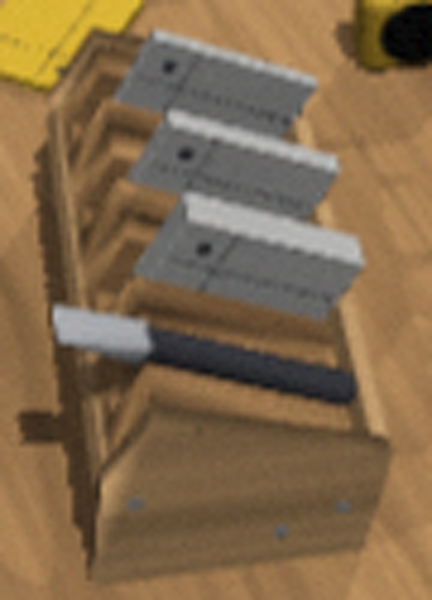

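The order from the left is block8 (chisel), block20, block12, block16 (holding the 8 mm blank). Next I'll cast rays onto planes at known heights.

```bash
python3 - <<'E'
from h import *
np.set_printoptions(precision=4,suppress=True)
c=cal('top'); cs=cal('scene')
Z=lambda u,v:(260+(u+.5)/6-.5,180+(v+.5)/6-.5)
S=lambda u,v:(260+(u+.5)/4.8-.5,190+(v+.5)/4.8-.5)
F=[(240,412),(365,445),(492,480)];R=[(280,232),(408,263),(540,297)]
f=np.array([onz(c,Z(*p),.1032) for p in F]); r=np.array([onz(c,Z(*p),.1501) for p in R])
# scene: near-top edge centres
Fs=[(352,252),(330,165),(308,88)];Rs=[(190,207),(178,122),(160,42)]
f2=np.array([tri([c,cs],[Z(*p),S(*q)]) for p,q in zip(F,Fs)]);r2=np.array([tri([c,cs],[Z(*p),S(*q)]) for p,q in zip(R,Rs)])
print(f,r,f2,r2,sep='\n')
d=(r-f);print('yaw',np.degrees(np.arctan2(d[:,1],d[:,0])),np.linalg.norm(d[:,:2],axis=1),'row',np.degrees(np.arctan2(*(f[0]-f[2])[:2])),np.linalg.norm(f[0]-f[2]))
t=cv2.imread('pics/top0.png');g=cv2.cvtColor(t,cv2.COLOR_BGR2HSV)
m=((g[...,1]<45)&(g[...,2]>120)).astype(np.uint8)
n,l,st,ce=cv2.connectedComponentsWithStats(m[240:300,420:456])
k=1+np.argmax(st[1:,4]);pts=np.argwhere(l==k)[:,::-1]+[420,240]
rc=cv2.minAreaRect(pts.astype(np.float32));print('b16',rc,st[k])
bx=cv2.boxPoints(rc);print(np.array([onz(c,p,.08) for p in bx]))
for p in [(197,255),(245,253),(248,330),(198,333)]: print('tray',p,onz(c,p,.028))
# precise tray
m=((g[...,1]<60)&(g[...,2]<190)).astype(np.uint8); n,l,st,ce=cv2.connectedComponentsWithStats(m[235:350,180:265])
k=1+np.argmax(st[1:,4]);print(st[k]);pts=np.argwhere(l==k)[:,::-1]+[180,235]
print(cv2.boxPoints(cv2.minAreaRect(pts.astype(np.float32))))
print('chisel',onz(c,Z(189,62),.15),onz(c,Z(130,355),.09))
E
```

```text
[[ 0.538   0.0938  0.1032]
 [ 0.5207  0.0316  0.1032]
 [ 0.5025 -0.0314  0.1032]]
[[ 0.6219  0.0717  0.1501]
 [ 0.6059  0.0094  0.1501]
 [ 0.5884 -0.0547  0.1501]]
[[ 0.5395  0.093   0.1031]
 [ 0.5222  0.0308  0.1028]
 [ 0.5046 -0.0326  0.0986]]
[[ 0.6212  0.072   0.1509]
 [ 0.6038  0.0106  0.1488]
 [ 0.5868 -0.0539  0.1453]]
yaw [-14.7709 -14.6359 -15.1747] [0.0867 0.088  0.089 ] row 15.830089318815599 0.13022134966946708
b16 ((438.35003662109375, 272.45001220703125), (5.375871658325195, 32.25522994995117), 18.43494987487793) [ 11  17  16  32 186]
[[ 0.4179 -0.3008  0.08  ]
 [ 0.5103 -0.3345  0.08  ]
 [ 0.5049 -0.35    0.08  ]
 [ 0.4125 -0.3162  0.08  ]]
tray (197, 255) [0.5273 0.4191 0.028 ]
tray (245, 253) [0.5318 0.2677 0.028 ]
tray (248, 330) [0.2925 0.2589 0.028 ]
tray (198, 333) [0.2841 0.4152 0.028 ]
[  14   18   53   80 3646]
[[193.5724 255.731 ]
 [242.169  252.8724]
 [246.7104 330.0759]
 [198.1138 332.9345]]
chisel [0.7068 0.1157 0.15  ] [0.5687 0.1496 0.09  ]
```

```bash
cat >> h.py <<'E'
from scipy.spatial.transform import Rotation as Ro
YAW=np.radians(-15.3);RO=np.array([.6176,.039,0])
S28,C28=np.sin(np.radians(28)),np.cos(np.radians(28))
RR=Ro.from_euler('z',YAW).as_matrix()
BR=RR@np.array([[C28,0,-S28],[0,1,0],[S28,0,C28]])   # block axes in world
YB={8:.096,20:.032,12:-.032,16:-.096}
def blk(b,p): return RO+RR@np.array([0,YB[b],.05])+BR@np.array(p,float)
def toblk(b,P): return BR.T@(np.array(P)-RO-RR@np.array([0,YB[b],.05]))
TB=BR@np.diag([-1,1,-1.])   # tool axes for groove work
def down(h): # tool down, tool y heading h deg
    a=np.radians(h);y=np.array([np.cos(a),np.sin(a),0]);z=np.array([0,0,-1.]);return np.c_[np.cross(y,z),y,z]
def go(P,T=TB,s=None,R0=None,P0=None):
    s=s or manip.get_state();w=np.array(s['ee_rot'])
    R0=Ro.from_quat(w[[1,2,3,0]]).as_matrix() if R0 is None else R0
    P0=s['position'] if P0 is None else P0
    print('turn',np.round(Ro.from_matrix(T@R0.T).as_rotvec(),3),'shift cm',np.round((np.array(P)-P0)*100,2),'target',np.round(P,4))
E
python3 - <<'E'
from h import *
A=blk(8,[.016,0,.125]);go(A)
B=blk(8,[.016,0,.0625]);go(B,P0=A,R0=TB)
E
```

```text
turn [-0.172 -0.458  0.186] shift cm [ 34.66 -37.23  -7.37] target [0.6    0.1434 0.1679]
turn [0. 0. 0.] shift cm [ 2.83 -0.77 -5.52] target [0.6283 0.1356 0.1127]
```

>>> {"op": "drive_tool", "data": {"rows": [[[-0.017,-0.046,0.019],[3.4,-3.7,0],4],[[-0.017,-0.046,0.019],[3.4,-3.7,0],4],[[-0.017,-0.046,0.019],[3.5,-3.7,0],4],[[-0.017,-0.046,0.019],[3.5,-3.7,0],4],[[-0.017,-0.046,0.019],[3.5,-3.7,0],4],[[-0.017,-0.046,0.018],[3.5,-3.7,0],4],[[-0.017,-0.046,0.018],[3.5,-3.8,0],4],[[-0.017,-0.046,0.018],[3.5,-3.8,0],4]], "force": 60}}

```text
clock: 1.1
position: [0.5323, 0.2167, 0.242]
ee_rot: [0.194, 0.149, 0.969, -0.025]
contact_force: [-0.3, 0.2, -0.2]
width: 0.0401
gripper_force: 0.0
```

>>> {"op": "drive_tool", "data": {"rows": [[[-0.018,-0.045,0.018],[3.4,-3.7,0],4],[[-0.018,-0.045,0.018],[3.4,-3.7,0],4],[[0,0,0],[0,0,-3.6],4],[[0,0,0],[0,0,-3.7],4],[[0,0,0],[0,0,0],4]]}}

```text
clock: 1.72
position: [0.5969, 0.143, 0.1654]
ee_rot: [0.236, 0.129, 0.963, -0.033]
contact_force: [-1.2, 0.1, -0.2]
width: 0.0401
gripper_force: 0.0
```

```bash
python3 - <<'E'
from h import *
go(blk(8,[.016,0,.0625]))
c,im=snap('wrist','w1.png')
for b in (8,20): 
    for p in ([-.056,0,.0545],[.016,0,.0545],[.104,0,.0545]): print(b,p,proj(c,blk(b,p)).round(1))
E
```

```text
turn [ 0.001 -0.008  0.001] shift cm [ 3.13 -0.74 -5.27] target [0.6283 0.1356 0.1127]
8 [-0.056, 0, 0.0545] [321.4 148.4]
8 [0.016, 0, 0.0545] [321.  278.6]
8 [0.104, 0, 0.0545] [320.7 405. ]
20 [-0.056, 0, 0.0545] [197.  148.7]
20 [0.016, 0, 0.0545] [208.9 278.3]
20 [0.104, 0, 0.0545] [221.5 404.3]
```

View pics/w1.png

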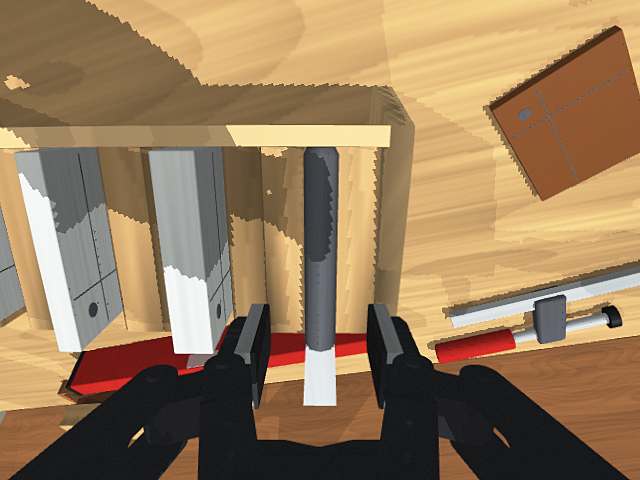

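The wrist view shows the chisel centred between the jaws at u≈320, with its ends at v≈148 and v≈405, exactly where my rack model predicts. I'll descend and grip.

>>> {"op": "drive_tool", "data": {"rows": [[[0,-0.008,0],[1.0,-0.2,-1.7],4],[[0,0,0],[1.0,-0.3,-1.7],4],[[0,0,0],[0.7,-0.2,-1.2],4],[[0,0,0],[0.4,0,-0.7],4],[[0,0,0],[0,0,0],4]]}}

```text
clock: 2.4
position: [0.6309, 0.1372, 0.1164]
ee_rot: [0.244, 0.129, 0.961, -0.031]
contact_force: [-0.1, -1.1, 0.3]
width: 0.0401
gripper_force: 0.0
```

```bash
python3 - <<'E'
from h import *
go(blk(8,[.016,0,.0625])); s=manip.get_state(); print(toblk(8,s['position']),s['contact_force'])
E
```

```text
turn [-0.001  0.008  0.   ] shift cm [-0.27 -0.16 -0.37] target [0.6283 0.1356 0.1127]
[0.01966106 0.00220482 0.06474495] [-0.06514254 -1.08596987  0.27721357]
```

>>> {"op": "drive_tool", "data": {"rows": [[[0,0,0],[-0.25,-0.16,-0.35],4],[[0,0,0],[0,0,0],3],[[0,0,0],[0,0,0],1],[[0,0,0],[0,0,0],1],[[0,0,0],[0,0,0],1],[[0,0,0],[0,0,0],1]]}}

```text
clock: 3.15
position: [0.6278, 0.1354, 0.1133]
ee_rot: [0.244, 0.13, 0.961, -0.031]
contact_force: [-3.9, -0.5, 6.2]
width: 0.0151
gripper_force: 58.8
```

```bash
python3 - <<'E'
from h import *
s=manip.get_state(); print(toblk(8,s['position']),s['contact_force'],s['width'],s['gripper_force'])
A=blk(8,[.016,0,.135]);go(A)
D=down(91.5);go([.401,.3125,.12],D,P0=A,R0=TB)
E
```

```text
[ 0.01601629 -0.00035948  0.0632316 ] [-3.86230795 -0.52124918  6.22769368] 0.015140494791377516 58.8099467754364
turn [-0.001  0.008  0.   ] shift cm [-3.24  0.92  6.34] target [0.5954 0.1446 0.1767]
turn [0.059 0.487 0.287] shift cm [-19.44  16.79  -5.67] target [0.401  0.3125 0.12  ]
```

>>> {"op": "drive_tool", "data": {"rows": [[[0,0,0],[-0.25,0.1,0.45],1],[[0,0,0],[-0.25,0.1,0.45],1],[[0,0,0],[0,0,0],1]]}}

```text
clock: 3.52
position: [0.6231, 0.1377, 0.122]
ee_rot: [0.244, 0.129, 0.961, -0.031]
contact_force: [0.1, -0.5, -0.9]
width: 0.015
gripper_force: 58.7
```

```bash
python3 - <<'E'
from h import *
s=manip.get_state(); print(toblk(8,s['position']),s['contact_force'],s['moment'],s['width'],s['gripper_force'])
c,im=snap('wrist','w2.png')
E
```

```text
[0.01547299 0.00062119 0.0733229 ] [ 0.14883596 -0.45856774 -0.86522014] [ 0.13549876  0.2169369  -0.03221963] 0.014964820110024242 58.71545076370239
```

View pics/w2.png

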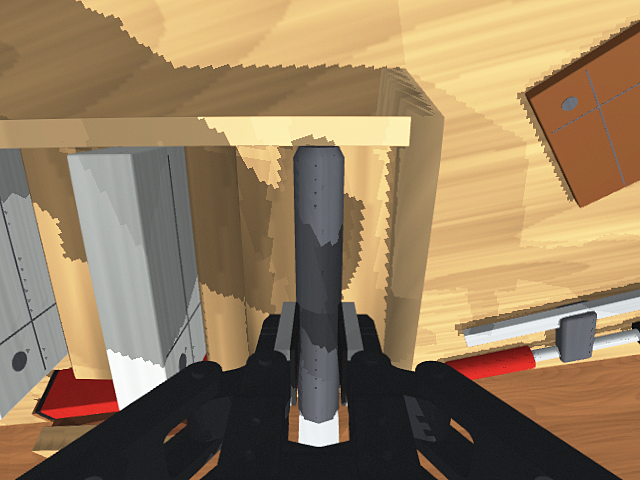

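```bash
python3 - <<'E'
from h import *
c=cal('wrist')
for z in (.0545,.0645): print(proj(c,blk(8,[-.056,0,z])).round(1),[ (proj(c,blk(8,[x,.009,z]))-proj(c,blk(8,[x,-.009,z]))).round(1)[0] for x in(-.056,-.02,.0)])
E
```

```text
[316.5 148.1] [np.float64(47.3), np.float64(44.0), np.float64(42.2)]
[316.5 150.4] [np.float64(50.6), np.float64(46.8), np.float64(44.8)]
```

>>> {"op": "drive_tool", "data": {"rows": [[[0,0,0],[-1.0,0.3,2.0],1],[[0,0,0],[-1.0,0.3,2.0],1],[[0,0,0],[-0.5,0.1,1.5],1],[[0,0,0],[0,0,0],1]]}}

```text
clock: 4.08
position: [0.5986, 0.1448, 0.1782]
ee_rot: [0.245, 0.13, 0.96, -0.031]
contact_force: [-0.1, 1.3, -1.9]
width: 0.0154
gripper_force: 59.1
```

```bash
python3 - <<'E'
from h import *
s=manip.get_state(); print(toblk(8,s['position']),s['contact_force'],s['width'])
c,im=snap('wrist','w3.png'); o=cv2.imread('pics/w2.png')
for n,i in (('old',o),('new',im)):
  for v in (170,220,260):
    r=i[v,280:360].astype(int); k=np.where(r.max(1)<110)[0]+280; print(n,v,k.min(),k.max())
go([.401,.3125,.14],down(91.5))
E
```

```text
[0.01937103 0.00104431 0.13487525] [-0.14442238  1.31807259 -1.93766153] 0.015436757590660082
old 170 293 343
old 220 294 343
old 260 295 342
new 170 280 343
new 220 295 342
new 260 296 341
turn [0.057 0.495 0.288] shift cm [-19.72  16.8   -3.71] target [0.401  0.3125 0.14  ]
```

>>> {"op": "drive_tool", "data": {"rows": [[[0.007,0.062,0.036],[-2.5,2.1,0],1],[[0.007,0.062,0.036],[-2.5,2.1,0],1],[[0.007,0.062,0.036],[-2.5,2.1,0],1],[[0.007,0.062,0.036],[-2.5,2.1,0],1],[[0.007,0.062,0.036],[-2.4,2.1,0],1],[[0.007,0.062,0.036],[-2.4,2.1,0],1],[[0.007,0.062,0.036],[-2.4,2.1,-1.0],1],[[0.008,0.061,0.036],[-2.4,2.1,-3.0],1]]}}

```text
clock: 5.12
position: [0.4033, 0.3137, 0.137]
ee_rot: [0.001, -0.014, 1.0, 0.001]
contact_force: [-0.4, -0.2, -3.4]
width: 0.0152
gripper_force: 59.1
```

>>> {"op": "drive_tool", "data": {"rows": [[[0,0,0],[0,0,-3],1],[[0,0,0],[0,0,-3],1],[[0,0,0],[0,0,0],1]]}}

```text
clock: 5.5
position: [0.4004, 0.3112, 0.0741]
ee_rot: [-0.003, -0.013, 1.0, -0.002]
contact_force: [0.1, 0.8, -2.1]
width: 0.015
gripper_force: 59.2
```

```bash
python3 - <<'E'
from h import *
s=manip.get_state(); go([.401,.3125,.0215],down(91.5)); print(s['contact_force'],s['width'])
c,im=snap('top','t2.png'); cv2.imwrite('pics/t2z.png',cv2.resize(im[230:350,170:290],(600,600)))
c,im=snap('wrist','w4.png')
E
```

```text
turn [ 0.004 -0.006 -0.   ] shift cm [ 0.06  0.13 -5.26] target [0.401  0.3125 0.0215]
[ 0.09937251  0.77012996 -2.13871806] 0.01495620145703076
```

View pics/w4.png

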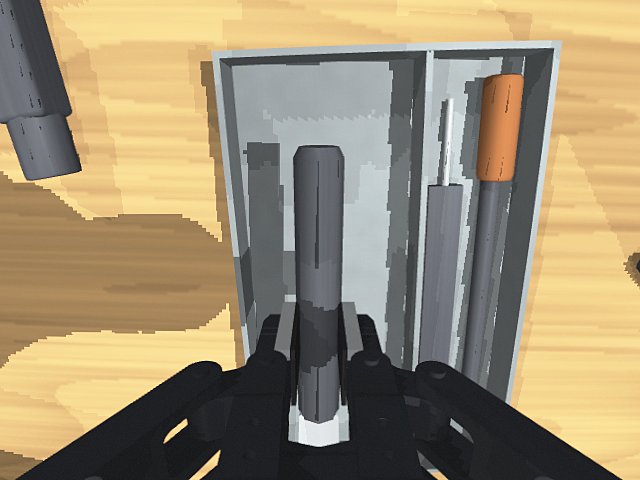

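The chisel hangs level at u≈319, well inside the wide compartment (its walls are at u≈225 and u≈425). I'll lower it.

>>> {"op": "drive_tool", "data": {"rows": [[[0,0,0],[0,0,-2],1],[[0,0,0],[0,0,-1.6],1],[[0,0,0],[0,0,-1.0],1],[[0,0,0],[0,0,-0.3],1],[[0,0,0],[0,0,-0.2],1],[[0,0,0],[0,0,0],1]]}}

```text
clock: 6.35
position: [0.4025, 0.3126, 0.0262]
ee_rot: [0.0, -0.013, 1.0, 0.0]
contact_force: [0.2, 0.1, -2.1]
width: 0.0154
gripper_force: 59.2
```

>>> {"op": "drive_tool", "data": {"rows": [[[0,0,0],[0,0,-0.2],1],[[0,0,0],[0,0,-0.2],1],[[0,0,0],[0,0,0],1]]}}

```text
clock: 6.72
position: [0.402, 0.3124, 0.0217]
ee_rot: [-0.0, -0.013, 1.0, -0.0]
contact_force: [0.4, 0.7, -2.2]
width: 0.0152
gripper_force: 59.2
```

>>> {"op": "drive_tool", "data": {"rows": [[[0,0,0],[0,0,-0.1],1],[[0,0,0],[0,0,-0.1],1],[[0,0,0],[0,0,0],1]]}}

```text
clock: 7.1
position: [0.4021, 0.3125, 0.0207]
ee_rot: [0.0, -0.013, 1.0, 0.0]
contact_force: [-1.6, -1.2, 6.0]
width: 0.0155
gripper_force: 60.2
```

>>> {"op": "drive_tool", "data": {"rows": [[[0,0,0],[0,0,0],2.5],[[0,0,0],[0,0,0],4],[[0,0,0],[0,0,0],4],[[0,0,0],[0,0,3],4],[[0,0,0],[0,0,6],4],[[0,0,0],[0,0,6],4],[[0,0,0],[0,0,2],4],[[0,0,0],[0,0,0],4]]}}

```text
clock: 8.1
position: [0.4031, 0.313, 0.1915]
ee_rot: [0.002, -0.013, 1.0, 0.001]
contact_force: [-1.1, -0.2, -0.4]
width: 0.0399
gripper_force: 0.0
```

```bash
python3 - <<'E'
from h import *
A=blk(16,[-.006,0,.16]);go(A); go(blk(16,[-.006,0,.076]),R0=TB,P0=A)
c,im=snap('wrist','w5.png')
E
```

```text
turn [-0.06  -0.483 -0.288] shift cm [ 11.16 -34.54  -0.3 ] target [ 0.5147 -0.0324  0.1885]
turn [0. 0. 0.] shift cm [ 3.8  -1.04 -7.42] target [ 0.5527 -0.0428  0.1143]
```

View pics/w5.png

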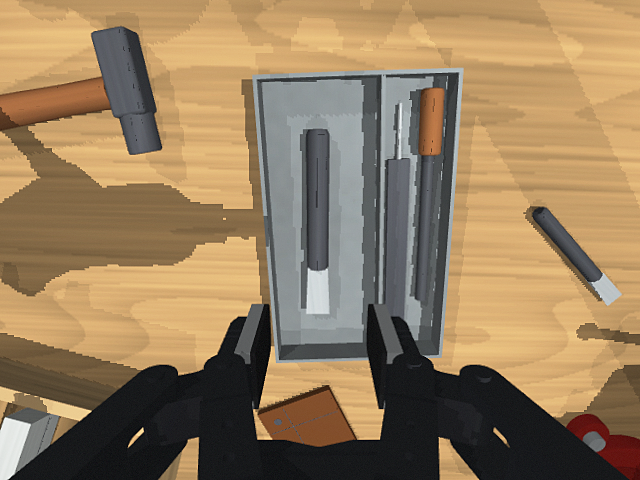

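The chisel lies flat in the wide compartment at (317,220). Now for the 8 mm blank.

>>> {"op": "drive_tool", "data": {"rows": [[[-0.007,-0.06,-0.036],[1.4,-4.3,1.0],4],[[-0.007,-0.06,-0.036],[1.4,-4.3,1.0],4],[[-0.007,-0.06,-0.036],[1.4,-4.3,1.0],4],[[-0.007,-0.06,-0.036],[1.4,-4.3,0],4],[[-0.008,-0.06,-0.036],[1.4,-4.3,0],4],[[-0.008,-0.06,-0.036],[1.4,-4.3,-1.0],4],[[-0.008,-0.061,-0.036],[1.4,-4.3,-1.0],4],[[-0.008,-0.062,-0.036],[1.4,-4.4,-1.3],4]]}}

```text
clock: 9.15
position: [0.5132, -0.0337, 0.1845]
ee_rot: [0.237, 0.13, 0.962, -0.033]
contact_force: [1.1, 1.2, -0.0]
width: 0.0399
gripper_force: 0.0
```

>>> {"op": "drive_tool", "data": {"rows": [[[0,0,0],[0,0,0],4]]}}

```text
clock: 9.28
position: [0.5114, -0.0345, 0.1826]
ee_rot: [0.234, 0.131, 0.963, -0.033]
contact_force: [0.4, -0.0, 0.4]
width: 0.04
gripper_force: 0.0
```

```bash
python3 - <<'E'
from h import *
go(blk(16,[-.006,0,.076]))
c,im=snap('wrist','w6.png')
for p in ([-.056,.004,.09],[-.056,-.004,.09],[.044,.004,.09],[.044,-.004,.09],[0,.0092,.05],[0,-.0092,.05]): print(p,proj(c,blk(16,p)).round(1))
E
```

```text
turn [-0.001 -0.012  0.005] shift cm [ 4.14 -0.83 -6.83] target [ 0.5527 -0.0428  0.1143]
[-0.056, 0.004, 0.09] [332.1 195.3]
[-0.056, -0.004, 0.09] [316.8 195.3]
[0.044, 0.004, 0.09] [330.9 360.2]
[0.044, -0.004, 0.09] [317.6 360.2]
[0, 0.0092, 0.05] [337.6 268.1]
[0, -0.0092, 0.05] [309.9 268.1]
```

View pics/w6.png

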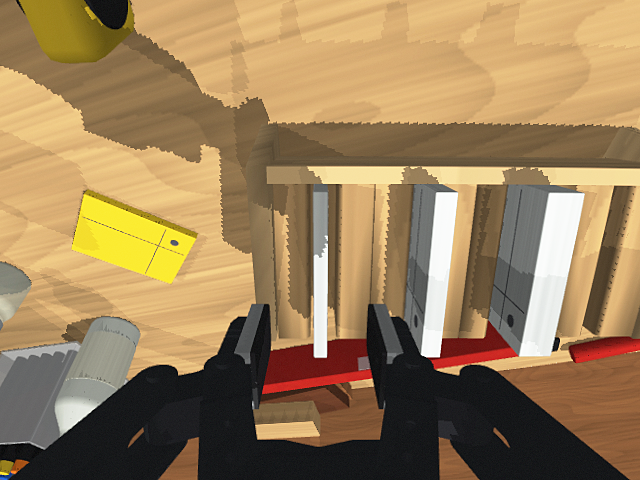

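The 8 mm blank's top edge is at u≈314–327, v≈185–357, about 2 mm to −y of the groove centre. I'll descend in steps.

>>> {"op": "drive_tool", "data": {"rows": [[[0,-0.012,0.005],[1.2,-0.3,-2.0],4],[[0,0,0],[1.2,-0.3,-2.0],4],[[0,0,0],[0.8,-0.2,-1.4],4],[[0,0,0],[0.4,-0.1,-0.7],4],[[0,0,0],[0,0,0],4],[[0,0,0],[0,0,0],4]]}}

```text
clock: 10.07
position: [0.5502, -0.0411, 0.1263]
ee_rot: [0.244, 0.127, 0.961, -0.031]
contact_force: [-0.8, 0.5, 0.9]
width: 0.0399
gripper_force: 0.0
```

```bash
python3 - <<'E'
from h import *
go(blk(16,[-.006,-.0015,.077]));s=manip.get_state();print(toblk(16,s['position']),s['contact_force'])
E
```

```text
turn [ 0.     0.009 -0.005] shift cm [ 0.17 -0.3  -1.11] target [ 0.5519 -0.0441  0.1152]
[-0.00292118  0.00094901  0.08793128] [-0.79186909  0.45740575  0.86244637]
```

>>> {"op": "drive_tool", "data": {"rows": [[[0,0.009,-0.005],[0.1,-0.3,-0.5],4],[[0,0,0],[0.1,0,-0.5],4],[[0,0,0],[0,0,0],4],[[0,0,0],[0,0,0],2],[[0,0,0],[0,0,0],0.5],[[0,0,0],[0,0,0],0.5],[[0,0,0],[0,0,0],0.5]], "force": 80}}

```text
clock: 10.95
position: [0.5521, -0.0446, 0.1161]
ee_rot: [0.239, 0.129, 0.962, -0.032]
contact_force: [-1.3, 0.4, 3.9]
width: 0.0068
gripper_force: 72.3
```

```bash
python3 - <<'E'
from h import *
s=manip.get_state();p=toblk(16,s['position']);print(p,s['contact_force'],s['width'],s['gripper_force'])
go(blk(16,p+[0,0,.085]))
E
```

```text
[-0.00532308 -0.00189658  0.07764628] [-1.3194963   0.43962431  3.8655134 ] 0.006754156853379515 72.31119275093079
turn [ 0.    -0.001  0.   ] shift cm [-3.85  1.05  7.51] target [ 0.5136 -0.034   0.1911]
```

>>> {"op": "drive_tool", "data": {"rows": [[[0,0,0],[-0.5,0.14,1.0],0.5],[[0,0,0],[-0.7,0.18,1.3],0.5],[[0,0,0],[-0.9,0.25,1.7],0.5],[[0,0,0],[-0.9,0.25,1.7],0.5],[[0,0,0],[-0.9,0.25,1.8],0.5],[[0,0,0],[0,0,1.0],0.5],[[0,0,0],[0,0,0],0.5],[[0,0,0],[0,0,0],0.5]]}}

```text
clock: 11.95
position: [0.5127, -0.0338, 0.2001]
ee_rot: [0.239, 0.129, 0.962, -0.032]
contact_force: [-0.3, -0.3, -1.8]
width: 0.0064
gripper_force: 72.0
```

```bash
python3 - <<'E'
from h import *
s=manip.get_state();p=toblk(16,s['position']);print(p,s['contact_force'],s['moment'],s['width'])
c,im=snap('wrist','w7.png')
D=blk(8,[-.003,0,.17]);go(D)
# predicted projection of blank corners assuming grip geometry
w=np.array(s['ee_rot']);R=Ro.from_quat(w[[1,2,3,0]]).as_matrix()
for q in ([.05,.004,-.013],[.05,-.004,-.013],[-.05,.004,-.013],[.05,.004,.067],[.05,-.004,.067]): print(q,proj(c,s['position']+R@q).round(1))
cv2.imwrite('pics/w7c.png',im[100:480,120:520])
E
```

```text
[-0.00188068 -0.00188208  0.17102375] [-0.27749728 -0.31585982 -1.79249464] [0.12794923 0.34690201 0.03285367] 0.006362393810118981
turn [-0.    -0.003  0.   ] shift cm [ 5.07 18.71 -0.12] target [0.5634 0.1534 0.1987]
[0.05, 0.004, -0.013] [331.1 224.6]
[0.05, -0.004, -0.013] [306.2 224.6]
[-0.05, 0.004, -0.013] [328.5 462.1]
[0.05, 0.004, 0.067] [326.3 184. ]
[0.05, -0.004, 0.067] [310.9 184. ]
```

View pics/w7c.png

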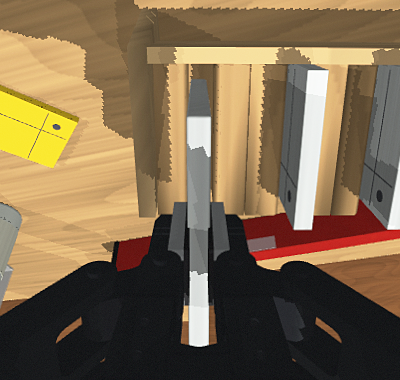

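The blank is held straight: its top edge is at u 307–331 and the jaw centre is u≈319. I'll carry it over to block8.

>>> {"op": "drive_tool", "data": {"rows": [[[0,0,0],[0,0,1.5],0.5],[[0,0,0],[0.9,3.1,0],0.5],[[0,0,0],[0.9,3.1,0],0.5],[[0,0,0],[0.9,3.1,0],0.5],[[0,0,0],[0.9,3.1,0],0.5],[[0,0,0],[0.9,3.1,0],0.5],[[0,0,0],[1.0,3.1,0],0.5],[[0,0,0],[0,0,0],0.5]]}}

```text
clock: 13.0
position: [0.569, 0.1544, 0.2147]
ee_rot: [0.239, 0.128, 0.962, -0.032]
contact_force: [0.0, -0.5, -1.2]
width: 0.0067
gripper_force: 72.2
```

>>> {"op": "drive_tool", "data": {"rows": [[[0,0,0],[0,0,0],0.5]]}}

```text
clock: 13.12
position: [0.5675, 0.1519, 0.2146]
ee_rot: [0.238, 0.129, 0.962, -0.033]
contact_force: [-0.4, -0.6, -2.7]
width: 0.0065
gripper_force: 72.2
```

```bash
python3 - <<'E'
from h import *
s=manip.get_state();print(toblk(8,s['position']),s['contact_force'])
go(blk(8,[.003,0,.125]))
c,im=snap('wrist','w8.png')
for p in ([-.055,.0082,.05],[-.055,-.0082,.05],[-.055,.0315,.05],[-.056,.0945-.032-.0205,.062]): print(p,proj(c,blk(8,p)).round(1))
cv2.imwrite('pics/w8c.png',cv2.resize(im[110:360,180:480],(720,600),interpolation=cv2.INTER_CUBIC))
E
```

```text
[ 0.00827594 -0.00036831  0.181989  ] [-0.39337707 -0.56708441 -2.67637366]
turn [ 0.001 -0.004  0.   ] shift cm [ 2.14 -0.55 -5.28] target [0.5889 0.1464 0.1618]
[-0.055, 0.0082, 0.05] [331.8 149.1]
[-0.055, -0.0082, 0.05] [307.3 149.1]
[-0.055, 0.0315, 0.05] [366.6 149.1]
[-0.056, 0.041999999999999996, 0.062] [385.2 149. ]
```

View pics/w8c.png

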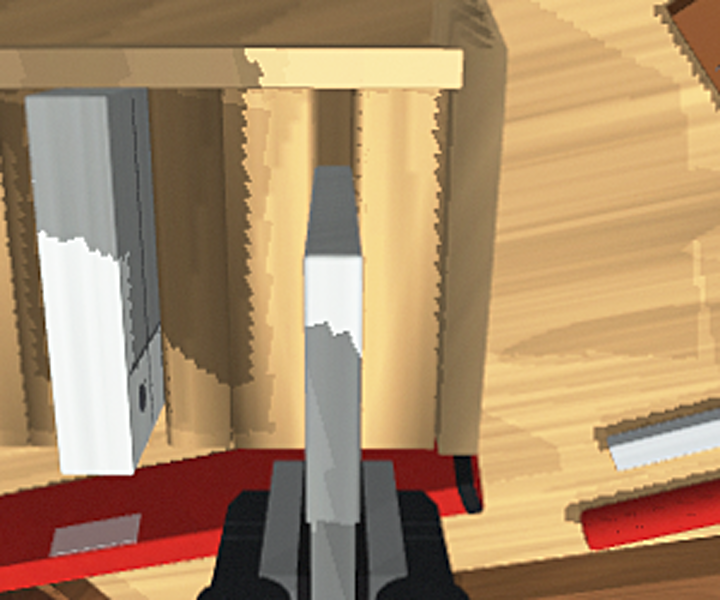

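The groove is centred at u≈320 and the blank's lower edge at u≈319.6, so they line up. I'll descend.

>>> {"op": "drive_tool", "data": {"rows": [[[0,0,0],[0.6,-0.14,-1.5],0.5],[[0,0,0],[0.6,-0.14,-1.5],0.5],[[0,0,0],[0.5,-0.14,-1.2],0.5],[[0,0,0],[0.4,-0.1,-1.0],0.5],[[0,0,0],[0,0,0],0.5],[[0,0,0],[0,0,0],0.5]]}}

```text
clock: 13.92
position: [0.5894, 0.147, 0.1641]
ee_rot: [0.24, 0.129, 0.962, -0.032]
contact_force: [0.4, -0.3, -0.9]
width: 0.0065
gripper_force: 72.2
```

```bash
python3 - <<'E'
from h import *
s=manip.get_state();print(toblk(8,s['position']),s['contact_force'])
go(blk(8,[.003,0,.115]));go(blk(8,[.003,0,.079]))
E
```

```text
[0.00434938 0.000776   0.12686524] [ 0.39397114 -0.31632984 -0.85951266]
turn [-0. -0.  0.] shift cm [ 0.4  -0.19 -1.11] target [0.5934 0.1451 0.1529]
turn [-0. -0.  0.] shift cm [ 2.03 -0.64 -4.29] target [0.6097 0.1407 0.1212]
```

>>> {"op": "drive_tool", "data": {"rows": [[[0,0,0],[0.25,-0.15,-0.6],0.5],[[0,0,0],[0.25,-0.07,-0.6],0.5],[[0,0,0],[0.25,-0.07,-0.5],0.5],[[0,0,0],[0,0,0],0.5]]}}

```text
clock: 14.42
position: [0.5965, 0.1439, 0.1461]
ee_rot: [0.239, 0.129, 0.962, -0.033]
contact_force: [0.2, 0.6, -2.1]
width: 0.0068
gripper_force: 72.2
```

```bash
python3 - <<'E'
from h import *
s=manip.get_state();print(toblk(8,s['position']),BR.T@s['contact_force'],s['moment'])
go(blk(8,[.003,0,.079]))
E
```

```text
[ 0.00268582 -0.00039775  0.1073923 ] [-0.90501747  0.61595304 -1.87358823] [0.13980013 0.35230836 0.00816413]
turn [ 0.    -0.002  0.   ] shift cm [ 1.32 -0.32 -2.49] target [0.6097 0.1407 0.1212]
```

>>> {"op": "drive_tool", "data": {"rows": [[[0,0,0],[0.3,-0.07,-0.6],0.5],[[0,0,0],[0.3,-0.07,-0.6],0.5],[[0,0,0],[0.3,-0.07,-0.6],0.5],[[0,0,0],[0.2,-0.05,-0.35],0.5],[[0,0,0],[0,0,0],0.5]]}}

```text
clock: 15.05
position: [0.6076, 0.1413, 0.1248]
ee_rot: [0.239, 0.129, 0.962, -0.033]
contact_force: [0.7, -0.2, -1.2]
width: 0.0065
gripper_force: 72.2
```

```bash
python3 - <<'E'
from h import *
s=manip.get_state();print(toblk(8,s['position']),BR.T@s['contact_force'],s['moment'])
E
```

```text
[2.77980360e-03 7.85368613e-05 8.32565283e-02] [ 0.06063448  0.00995531 -1.44396461] [ 0.08548124  0.4001342  -0.03023946]
```

>>> {"op": "drive_tool", "data": {"rows": [[[0,0,0],[0.1,-0.03,-0.2],0.5],[[0,0,0],[0.05,-0.01,-0.1],0.5],[[0,0,0],[0.05,-0.01,-0.1],0.5],[[0,0,0],[0,0,0],0.5]]}}

```text
clock: 15.55
position: [0.6096, 0.141, 0.1213]
ee_rot: [0.239, 0.129, 0.962, -0.032]
contact_force: [-0.7, -0.5, -2.2]
width: 0.0065
gripper_force: 72.2
```

```bash
python3 - <<'E'
from h import *
s=manip.get_state();print(toblk(8,s['position']),BR.T@s['contact_force'],s['moment'])
E
```

```text
[0.00293731 0.00023834 0.07920008] [-1.51295342 -0.69688675 -1.6711967 ] [0.08338694 0.34677432 0.03113204]
```

>>> {"op": "drive_tool", "data": {"rows": [[[0,0,0],[0.05,-0.01,-0.1],0.5],[[0,0,0],[0.05,-0.01,-0.1],0.5],[[0,0,0],[0,0,0],0.5]]}}

```text
clock: 15.92
position: [0.6105, 0.1409, 0.1197]
ee_rot: [0.239, 0.129, 0.962, -0.032]
contact_force: [-3.2, 1.1, 2.9]
width: 0.0064
gripper_force: 72.9
```

```bash
python3 - <<'E'
from h import *
s=manip.get_state();print(toblk(8,s['position']),BR.T@s['contact_force'],s['moment'])
E
```

```text
[0.00295022 0.00037757 0.07737082] [-1.63944195  0.1999907   4.15740597] [ 0.0654991   0.50406539 -0.06714904]
```

Floor contact, at the same height as when I gripped it. I'll release and back out along the groove normal.

>>> {"op": "drive_tool", "data": {"rows": [[[0,0,0],[0,0,0],1.2],[[0,0,0],[0,0,0],2.5],[[0,0,0],[0,0,0],4],[[0,0,0],[0,0,0],4],[[0,0,0],[-0.9,0.25,1.8],4],[[0,0,0],[-1.4,0.4,2.7],4],[[0,0,0],[-1.8,0.5,3.5],4],[[0,0,0],[0,0,2],4]]}}

```text
clock: 16.92
position: [0.569, 0.1527, 0.2212]
ee_rot: [0.24, 0.129, 0.962, -0.032]
contact_force: [0.1, -0.8, -0.2]
width: 0.04
gripper_force: 0.0
```

```bash
python3 - <<'E'
from h import *
np.set_printoptions(precision=4,suppress=True)
c,im=snap('wrist','w9.png')
for p in ([-.056,.004,.09],[-.056,-.004,.09],[.044,.004,.09],[.044,-.004,.09],[-.056,0,.106]): print(p,proj(c,blk(8,p)).round(1))
g=cv2.cvtColor(im,cv2.COLOR_BGR2HSV);m=((g[...,1]<45)&(g[...,2]>110)).astype(np.uint8)
n,l,st,ce=cv2.connectedComponentsWithStats(m)
for k in range(1,n):
    if st[k,4]>300 and 280<ce[k][0]<360: print(st[k],ce[k])
# blank16 from scene+top with 2 views
b=np.array([[.4179,-.3008],[.5103,-.3345],[.5049,-.35],[.4125,-.3162]]);C=b.mean(0);e=(b[1]-b[0]);print('b16',C,np.degrees(np.arctan2(e[1],e[0])))
h=np.degrees(np.arctan2(e[1],e[0]))+90
go([C[0],C[1],.22],down(h))
E
```

```text
[-0.056, 0.004, 0.09] [323.8 143.5]
[-0.056, -0.004, 0.09] [309.9 143.5]
[0.044, 0.004, 0.09] [323.2 299.9]
[0.044, -0.004, 0.09] [311.  299.9]
[-0.056, 0, 0.106] [316.8 145.4]
[ 311  141   14  157 2096] [317.2767 217.1455]
b16 [ 0.4614 -0.3254] -20.03785403604445
turn [ 0.147  0.472 -0.081] shift cm [-10.98 -47.85  -0.43] target [ 0.4614 -0.3254  0.22  ]
```

Blank 8 is seated: observed at u 311–325, v 141–298, against a predicted u 310–324, v 143–300. Now the 16 mm blank.

>>> {"op": "drive_tool", "data": {"rows": [[[0.014,0.047,-0.008],[-1.1,-4.8,1],4],[[0.014,0.047,-0.008],[-1.1,-4.8,1],4],[[0.015,0.047,-0.008],[-1.1,-4.8,0],4],[[0.015,0.047,-0.008],[-1.1,-4.8,0],4],[[0.015,0.047,-0.008],[-1.1,-4.8,0],4],[[0.015,0.047,-0.008],[-1.1,-4.8,0],4],[[0.015,0.047,-0.008],[-1.1,-4.8,0],5],[[0.015,0.047,-0.008],[-1.1,-4.8,0],5]]}}

```text
clock: 17.98
position: [0.481, -0.2336, 0.2388]
ee_rot: [0.046, 0.166, 0.985, -0.007]
contact_force: [1.0, -0.2, -0.5]
width: 0.0505
gripper_force: 0.0
```

>>> {"op": "drive_tool", "data": {"rows": [[[0.015,0.047,-0.008],[-1.1,-4.8,-1],5],[[0.015,0.048,-0.008],[-1.1,-4.7,-2],5],[[0,0,0],[0,0,0],5],[[0,0,0],[0,0,0],5]]}}

```text
clock: 18.48
position: [0.4594, -0.3265, 0.2085]
ee_rot: [-0.004, 0.174, 0.985, 0.0]
contact_force: [0.3, 0.4, 0.2]
width: 0.0499
gripper_force: 0.0
```

```bash
python3 - <<'E'
from h import *
np.set_printoptions(precision=4,suppress=True)
c,im=snap('wrist','w10.png')
g=cv2.cvtColor(im,cv2.COLOR_BGR2HSV);m=((g[...,1]<30)&(g[...,2]>185)).astype(np.uint8)
n,l,st,ce=cv2.connectedComponentsWithStats(m)
for k in range(1,n):
    if st[k,4]>300: 
        pts=np.argwhere(l==k)[:,::-1].astype(np.float32);rc=cv2.minAreaRect(pts);b=np.array([onz(c,p,.08)[:2] for p in cv2.boxPoints(rc)])
        print(st[k],ce[k],rc,b.mean(0),b)
s=manip.get_state();go([.4614,-.3254,.08],down(70))
E
```

```text
[ 308  174   23  133 2916] [319.5106 238.798 ] ((319.0, 240.0), (132.0, 22.0), 90.0) [ 0.4607 -0.3268] [[ 0.4121 -0.3169]
 [ 0.4171 -0.3031]
 [ 0.5097 -0.3358]
 [ 0.504  -0.3513]]
[  69  178   68   98 2728] [103.8039 227.5216] ((103.48492431640625, 220.2093048095703), (102.42301177978516, 40.84416961669922), 69.67686462402344) [ 0.3936 -0.4642] [[ 0.3578 -0.4738]
 [ 0.3588 -0.4437]
 [ 0.4288 -0.4534]
 [ 0.4289 -0.486 ]]
[249 389  55  37 947] [278.3791 406.0887] ((274.5530090332031, 403.79083251953125), (31.47492027282715, 53.635833740234375), 74.47589111328125) [ 0.5791 -0.4092] [[ 0.563  -0.4291]
 [ 0.5641 -0.3841]
 [ 0.5949 -0.3884]
 [ 0.5942 -0.4351]]
turn [-0.001 -0.006 -0.001] shift cm [  0.18   0.06 -12.91] target [ 0.4614 -0.3254  0.08  ]
```

View pics/w10.png

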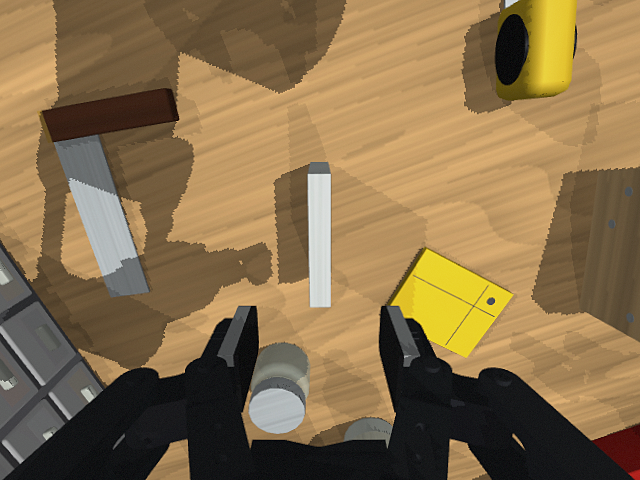

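The 16 mm blank's top is at u 308–331, v 174–307, its centre is (0.461,−0.327), and it is aligned with the jaws. I'll descend.

>>> {"op": "drive_tool", "data": {"rows": [[[0,-0.006,0],[0.1,0,-4],5],[[0,0,0],[0,0,-4],5],[[0,0,0],[0,0,-3],5],[[0,0,0],[0,0,-2],5],[[0,0,0],[0,0,-0.8],5],[[0,0,0],[0,0,0],5],[[0,0,0],[0,0,0],5]]}}

```text
clock: 19.4
position: [0.4614, -0.327, 0.0725]
ee_rot: [0.001, 0.173, 0.985, -0.001]
contact_force: [0.5, 0.2, -0.6]
width: 0.0502
gripper_force: 0.0
```

```bash
python3 - <<'E'
from h import *
go([.461,-.3265,.0675],down(70))
E
```

```text
turn [ 0.002  0.002 -0.001] shift cm [-0.04  0.05 -0.5 ] target [ 0.461  -0.3265  0.0675]
```

>>> {"op": "drive_tool", "data": {"rows": [[[0,0,0],[0,0,-0.5],5],[[0,0,0],[0,0,0],3.5],[[0,0,0],[0,0,0],1.5],[[0,0,0],[0,0,0],0.8],[[0,0,0],[0,0,0],0.8],[[0,0,0],[0,0,0],0.8]], "force": 110}}

```text
clock: 20.15
position: [0.4608, -0.3267, 0.0667]
ee_rot: [0.0, 0.173, 0.985, -0.0]
contact_force: [-0.4, 1.7, 5.2]
width: 0.0142
gripper_force: 108.1
```

>>> {"op": "drive_tool", "data": {"rows": [[[0,0,0],[0,0,2],0.8],[[0,0,0],[0,0,4],0.8],[[0,0,0],[0,0,6],0.8],[[0,0,0],[0,0,5],0.8],[[0,0,0],[0,0,2],0.8],[[0,0,0],[0,0,0],0.8]]}}

```text
clock: 20.9
position: [0.461, -0.3272, 0.2568]
ee_rot: [0.001, 0.173, 0.985, -0.001]
contact_force: [0.5, -0.3, -4.7]
width: 0.0137
gripper_force: 108.0
```

```bash
python3 - <<'E'
from h import *
s=manip.get_state();print(s['contact_force'],s['width'],s['gripper_force'])
go(blk(16,[.003,0,.18]));
c,im=snap('wrist','w11.png')
g=cv2.cvtColor(im,cv2.COLOR_BGR2HSV);m=((g[...,1]<30)&(g[...,2]>150)).astype(np.uint8)
for v in (200,220,235,250,280,320,360,400,440):
    k=np.where(m[v,285:355])[0]+285; print(v,(k.min(),k.max()) if len(k) else None)
w=np.array(s['ee_rot']);R=Ro.from_quat(w[[1,2,3,0]]).as_matrix()
for q in ([.05,.008,-.0125],[.05,-.008,-.0125],[-.05,.008,-.0125]): print(q,proj(c,s['position']+R@q).round(1))
E
```

```text
[ 0.5142531  -0.28058243 -4.74824256] 0.013738336420787256 108.0280065536499
turn [-0.147 -0.465  0.08 ] shift cm [ 5.24 29.52 -4.65] target [ 0.5133 -0.032   0.2103]
200 None
220 None
235 (np.int64(294), np.int64(342))
250 (np.int64(295), np.int64(342))
280 (np.int64(295), np.int64(341))
320 (np.int64(296), np.int64(340))
360 None
400 None
440 (np.int64(299), np.int64(338))
[0.05, 0.008, -0.0125] [344.  224.9]
[0.05, -0.008, -0.0125] [293.9 224.9]
[-0.05, 0.008, -0.0125] [338.6 462.8]
```

Held centrally. I'll carry and tilt it over block16.

>>> {"op": "drive_tool", "data": {"rows": [[[-0.018,-0.058,0.01],[0.6,3.7,0],0.8],[[-0.018,-0.058,0.01],[0.6,3.7,0],0.8],[[-0.018,-0.058,0.01],[0.6,3.7,0],0.8],[[-0.018,-0.058,0.01],[0.7,3.7,0],0.8],[[-0.018,-0.058,0.01],[0.7,3.7,0],0.8],[[-0.019,-0.058,0.01],[0.7,3.7,-1],0.8],[[-0.019,-0.058,0.01],[0.7,3.7,-1.5],0.8],[[-0.019,-0.059,0.01],[0.7,3.6,-1.8],0.8]]}}

```text
clock: 21.95
position: [0.5113, -0.0303, 0.2099]
ee_rot: [0.237, 0.129, 0.962, -0.032]
contact_force: [1.3, -1.8, -4.3]
width: 0.0142
gripper_force: 108.2
```

>>> {"op": "drive_tool", "data": {"rows": [[[0,0,0],[0,0,0],0.8],[[0,0,0],[0,0,0],0.8]]}}

```text
clock: 22.2
position: [0.5126, -0.0315, 0.2115]
ee_rot: [0.237, 0.128, 0.962, -0.032]
contact_force: [0.9, 0.1, -4.4]
width: 0.014
gripper_force: 108.9
```

```bash
python3 - <<'E'
from h import *
s=manip.get_state();print(toblk(16,s['position']),s['contact_force'])
go(blk(16,[.003,0,.125]))
c,im=snap('wrist','w12.png')
for p in ([-.055,.0092,.05],[-.055,-.0092,.05],[-.04,.0092,.05],[-.04,-.0092,.05],[-.056,.056,.09],[-.056,.064,.09]): print(p,proj(c,blk(16,p)).round(1))
for v in (155,160,165,170): 
    print(v,im[v,285:380:3].mean(1).astype(int))
E
```

```text
[0.00286429 0.00029928 0.18141022] [ 0.90773089  0.1075274  -4.42657967]
turn [-0.001 -0.005 -0.002] shift cm [ 2.56 -0.73 -4.97] target [ 0.5382 -0.0388  0.1618]
[-0.055, 0.0092, 0.05] [331.8 157.8]
[-0.055, -0.0092, 0.05] [304.5 157.8]
[-0.04, 0.0092, 0.05] [331.6 180.1]
[-0.04, -0.0092, 0.05] [304.7 180.1]
[-0.056, 0.056, 0.09] [415.6 162.8]
[-0.056, 0.064, 0.09] [429.5 162.8]
155 [ 73  65 166 179 172 161  95 116 152  71  69  60  61  65  66  38 106 156
 155 161 168 173 189 173 172 172 175 151 190 179 183 186]
160 [ 90 119 177 177 183 175 110 128 166  90  82  78  84  86  88  65 124 188
 181 178 179 185 185 185 184 183 186 146 192 190 194  98]
165 [114 190 175 176 182 175 111 129  77  89  90  80  84  85  85  65 125 187
 181 178 180 183 184 184 183 182 186 194 190 190 196 106]
170 [112 196 177 175 182 178 117 145  83  92  88  79  83  85  85  59 129 186
 182 178 180 184 182 181 184 179 182 193 190 189 193 177]
```

The groove spans u≈303–333 as predicted, so it is aligned. I'll descend.

>>> {"op": "drive_tool", "data": {"rows": [[[0,-0.005,0],[0.7,-0.2,-1.4],0.8],[[0,0,0],[0.7,-0.2,-1.4],0.8],[[0,0,0],[0.6,-0.18,-1.2],0.8],[[0,0,0],[0.5,-0.15,-1.0],0.8],[[0,0,0],[0,0,0],0.8],[[0,0,0],[0,0,0],0.8]]}}

```text
clock: 23.0
position: [0.5388, -0.0392, 0.1636]
ee_rot: [0.242, 0.129, 0.961, -0.032]
contact_force: [-0.0, 0.7, -4.1]
width: 0.014
gripper_force: 108.9
```

```bash
python3 - <<'E'
from h import *
s=manip.get_state();print(toblk(16,s['position']),s['contact_force'])
go(blk(16,[.003,0,.107]));go(blk(16,[.003,0,.079]))
E
```

```text
[ 0.00446149 -0.00017823  0.12625327] [-0.02034538  0.68345179 -4.05719023]
turn [-0.001  0.004 -0.001] shift cm [ 0.75 -0.19 -1.77] target [ 0.5464 -0.041   0.1459]
turn [-0.001  0.004 -0.001] shift cm [ 2.02 -0.53 -4.24] target [ 0.559  -0.0445  0.1212]
```

>>> {"op": "drive_tool", "data": {"rows": [[[0,0.004,0],[0.25,-0.06,-0.6],0.8],[[0,0,0],[0.25,-0.06,-0.6],0.8],[[0,0,0],[0.25,-0.07,-0.57],0.8],[[0,0,0],[0,0,0],0.8]]}}

```text
clock: 23.5
position: [0.5459, -0.0409, 0.1448]
ee_rot: [0.239, 0.129, 0.962, -0.032]
contact_force: [-0.5, 0.5, -4.1]
width: 0.0137
gripper_force: 108.9
```

```bash
python3 - <<'E'
from h import *
s=manip.get_state();print(toblk(16,s['position']),BR.T@s['contact_force'],s['moment'])
go(blk(16,[.003,0,.079]))
E
```

```text
[2.02086441e-03 4.35664477e-05 1.06263225e-01] [-2.45097496  0.31273191 -3.34272454] [ 0.15409934  0.62623098 -0.00437673]
turn [-0.001 -0.002 -0.001] shift cm [ 1.32 -0.36 -2.36] target [ 0.559  -0.0445  0.1212]
```

Bottom edge is in the groove with no contact force. Continuing.

>>> {"op": "drive_tool", "data": {"rows": [[[0,0,0],[0.3,-0.08,-0.55],0.8],[[0,0,0],[0.3,-0.08,-0.55],0.8],[[0,0,0],[0.3,-0.08,-0.55],0.8],[[0,0,0],[0.2,-0.06,-0.35],0.8],[[0,0,0],[0.1,-0.03,-0.2],0.8],[[0,0,0],[0,0,0],0.8]]}}

```text
clock: 24.25
position: [0.5581, -0.0443, 0.1234]
ee_rot: [0.239, 0.129, 0.962, -0.032]
contact_force: [-0.0, -0.1, -4.1]
width: 0.0145
gripper_force: 108.9
```

```bash
python3 - <<'E'
from h import *
s=manip.get_state();print(toblk(16,s['position']),BR.T@s['contact_force'],s['moment'])
E
```

```text
[3.23382600e-03 4.33072164e-06 8.14519751e-02] [-1.93667751 -0.0677001  -3.63971793] [ 0.13717962  0.57661691 -0.01225626]
```

>>> {"op": "drive_tool", "data": {"rows": [[[0,0,0],[0.1,-0.03,-0.2],0.8],[[0,0,0],[0.05,-0.01,-0.1],0.8],[[0,0,0],[0.05,-0.01,-0.1],0.8],[[0,0,0],[0,0,0],0.8]]}}

```text
clock: 24.75
position: [0.5602, -0.0448, 0.1197]
ee_rot: [0.24, 0.129, 0.962, -0.032]
contact_force: [-0.2, -0.8, -5.0]
width: 0.0137
gripper_force: 109.1
```

```bash
python3 - <<'E'
from h import *
s=manip.get_state();print(toblk(16,s['position']),BR.T@s['contact_force'],s['moment'])
E
```

```text
[3.32640419e-03 6.28489385e-05 7.71167519e-02] [-2.36180067 -0.82354037 -4.42347629] [0.08751269 0.5697244  0.00265091]
```

>>> {"op": "drive_tool", "data": {"rows": [[[0,0,0],[0.05,-0.01,-0.1],0.8],[[0,0,0],[0.05,-0.01,-0.1],0.8],[[0,0,0],[0,0,0],0.8]]}}

```text
clock: 25.12
position: [0.5602, -0.0446, 0.1194]
ee_rot: [0.24, 0.129, 0.962, -0.032]
contact_force: [-13.6, 2.6, 14.4]
width: 0.0142
gripper_force: 112.6
```

Floor contact. I'll release, back out and check everything.

>>> {"op": "drive_tool", "data": {"rows": [[[0,0,0],[-0.05,0.01,0.1],0.8],[[0,0,0],[0,0,0],2],[[0,0,0],[0,0,0],3],[[0,0,0],[0,0,0],4],[[0,0,0],[0,0,0],4],[[0,0,0],[-0.9,0.25,1.8],4],[[0,0,0],[-1.4,0.4,2.7],4],[[0,0,0],[-1.8,0.5,3.5],4]]}}

```text
clock: 26.12
position: [0.519, -0.0333, 0.1986]
ee_rot: [0.239, 0.129, 0.962, -0.032]
contact_force: [0.4, 0.1, -0.0]
width: 0.0401
gripper_force: 0.0
```

>>> {"op": "drive_tool", "data": {"rows": [[[0,0,0],[-2,0.5,3],4],[[0,0,0],[0,0,0],4],[[0,0,0],[0,0,0],4],[[0,0,0],[0,0,0],4]]}}

```text
clock: 26.62
position: [0.4994, -0.0284, 0.227]
ee_rot: [0.238, 0.129, 0.962, -0.032]
contact_force: [0.7, 0.7, 0.5]
width: 0.04
gripper_force: 0.0
```

```bash
python3 - <<'E'
from h import *
c,im=snap('wrist','w13.png')
g=cv2.cvtColor(im,cv2.COLOR_BGR2HSV);m=((g[...,1]<45)&(g[...,2]>110)).astype(np.uint8)
n,l,st,ce=cv2.connectedComponentsWithStats(m)
for b,t in ((16,.016),(12,.012),(20,.02),(8,.008)):
    P=np.array([proj(c,blk(b,[x,y*t/2,.09])) for x in(-.056,.044) for y in(-1,1)]);print(b,P.min(0).round(),P.max(0).round())
for k in range(1,n):
    if st[k,4]>400: print(st[k],'->',st[k][0]+st[k][2],st[k][1]+st[k][3])
ct,it=snap('top','t9.png');a=cv2.imread('pics/top0.png')
d=cv2.absdiff(it,a).max(2)
for nme,(u,v,w,h) in dict(tape=(362,282,26,32),jar=(448,218,30,26),bottle=(430,175,32,30),square=(455,265,50,65)).items(): print(nme,(d[v:v+h,u:u+w]>40).mean().round(3))
E
```

```text
16 [306. 166.] [332. 310.]
12 [401. 166.] [430. 310.]
20 [484. 167.] [536. 309.]
8 [580. 168.] [623. 309.]
[ 392  159   38  149 3455] -> 430 308
[ 468  160   36   98 1469] -> 504 258
[ 307  163   26  145 3575] -> 333 308
[ 554  162   37   91 1264] -> 591 253
[ 484  164   53  144 4234] -> 537 308
[ 581  166   44  141 1821] -> 625 307
[   0  237   50   75 2457] -> 50 312
[   0  292  149  124 7365] -> 149 416
[  0 435  27  45 491] -> 27 480
tape 0.346
jar 0.0
bottle 0.0
square 0.0
```

```bash
python3 - <<'E'
from h import *
for f in ('pics/top0.png','pics/t2.png','pics/t9.png'):
    g=cv2.cvtColor(cv2.imread(f)[275:320,355:400],cv2.COLOR_BGR2HSV);m=(abs(g[...,0].astype(int)-27)<5)&(g[...,1]>170)
    p=np.argwhere(m);print(f,len(p),p.mean(0).round(1) if len(p) else '',g[...,2].mean().round())
c,s=snap('scene','s9.png')
for i in (cv2.imread('pics/scene0.png'),s):
    g=cv2.cvtColor(i[170:215,325:370],cv2.COLOR_BGR2HSV);m=(abs(g[...,0].astype(int)-27)<5)&(g[...,1]>170);p=np.argwhere(m);print(len(p),p.mean(0).round(1) if len(p) else '')
E
```

```text
pics/top0.png 166 [23.  19.1] 152.0
pics/t2.png 172 [22.9 19. ] 153.0
pics/t9.png 75 [25.1 16.8] 112.0
124 [18.  20.9]
91 [19.9 21.6]
```

```bash
python3 -c "
from rig import job
print(job.sign_off())"
```

```text
the job is handed in; nothing more can be done
None
```

I handed the job in at about 27 s with the chisel flat in the tray's wide compartment, and the 8 mm and 16 mm blanks down in their own grooves. The other two blanks look unmoved, and so do the jar, bottle and square. The tape was partly hidden or shaded in my last check, so I couldn't confirm it, though the arm felt no contact near it, and the hand-in call returned no verdict.

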